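# Sort the tagged food boxes and date-mark the passed ones

### The job

Sort the food boxes by the tag on the lid: seat every box with a round disc tag flat in a nest of the date marker press and every box with a long bar tag flat in a nest of the wooden reject tray, one box to a nest. When all the round-tag boxes are down in the press, push its treadle fully down to the stop for a moment to mark them, then let it come up again and leave every box sitting in its nest. Leave the mug, the measuring spoons and the pepper mill where they are.

Things in the scene. Friction and masses are not known exactly. Their poses are not given: they have to be found in the camera images.
- box_round_1: Closed food box with white sides and grey lid, 84 mm long (its x), 48 mm wide (its y), 42 mm high, 0.15 kg, bearing a flat round black disc, 34 mm across, in the middle of its lid (a passed box). Origin at the centre of its underside, z up through the lid. All boxes are the same but for the tag, which is 1.5 mm thick. Grip it across its 48 mm width. May be absent.
- box_round_2: Closed food box with white sides and grey lid, 84 mm long (its x), 48 mm wide (its y), 42 mm high, 0.15 kg, bearing a flat round black disc, 34 mm across, in the middle of its lid (a passed box). Origin at the centre of its underside, z up through the lid. All boxes are the same but for the tag, which is 1.5 mm thick. Grip it across its 48 mm width. May be absent.
- box_round_3: Closed food box with white sides and grey lid, 84 mm long (its x), 48 mm wide (its y), 42 mm high, 0.15 kg, bearing a flat round black disc, 34 mm across, in the middle of its lid (a passed box). Origin at the centre of its underside, z up through the lid. All boxes are the same but for the tag, which is 1.5 mm thick. Grip it across its 48 mm width. May be absent.
- box_bar_1: Closed food box with white sides and grey lid, 84 mm long (its x), 48 mm wide (its y), 42 mm high, 0.15 kg, bearing a flat narrow black bar, 66 x 10 mm, lying lengthwise in the middle of its lid (a rejected box). Origin at the centre of its underside, z up through the lid. All boxes are the same but for the tag, which is 1.5 mm thick. Grip it across its 48 mm width. May be absent.
- box_bar_2: Closed food box with white sides and grey lid, 84 mm long (its x), 48 mm wide (its y), 42 mm high, 0.15 kg, bearing a flat narrow black bar, 66 x 10 mm, lying lengthwise in the middle of its lid (a rejected box). Origin at the centre of its underside, z up through the lid. All boxes are the same but for the tag, which is 1.5 mm thick. Grip it across its 48 mm width. May be absent.
- box_bar_3: Closed food box with white sides and grey lid, 84 mm long (its x), 48 mm wide (its y), 42 mm high, 0.15 kg, bearing a flat narrow black bar, 66 x 10 mm, lying lengthwise in the middle of its lid (a rejected box). Origin at the centre of its underside, z up through the lid. All boxes are the same but for the tag, which is 1.5 mm thick. Grip it across its 48 mm width. May be absent.
- press_nest_0 (a point): Centre of the floor of the press nest at the press's -y end, 6 mm above the worktop; x along the nest's length (away from the robot when the press stands square), y across it, z up. The nest is 94 x 58 mm inside; its rim, 11 mm high, consists of end bars and of lugs at the corners, so that the middle 56 mm of each long side is open for the fingers. Nests are 82 mm apart along y.
- press_nest_1 (a point): Centre of the floor of the press nest in the middle, 6 mm above the worktop; x along the nest's length (away from the robot when the press stands square), y across it, z up. The nest is 94 x 58 mm inside; its rim, 11 mm high, consists of end bars and of lugs at the corners, so that the middle 56 mm of each long side is open for the fingers. Nests are 82 mm apart along y.
- press_nest_2 (a point): Centre of the floor of the press nest at the press's +y end, 6 mm above the worktop; x along the nest's length (away from the robot when the press stands square), y across it, z up. The nest is 94 x 58 mm inside; its rim, 11 mm high, consists of end bars and of lugs at the corners, so that the middle 56 mm of each long side is open for the fingers. Nests are 82 mm apart along y.
- reject_nest_0 (a point): Centre of the floor of the reject tray's nest at the tray's -y end; same size, axes and spacing as the press nests.
- reject_nest_1 (a point): Centre of the floor of the reject tray's nest in the middle; same size, axes and spacing as the press nests.
- reject_nest_2 (a point): Centre of the floor of the reject tray's nest at the tray's +y end; same size, axes and spacing as the press nests.
- press: Fixed grey date marker press, base 157 x 270 mm, with three nests in a row along its y (black rims). Origin under the middle nest at worktop level, x pointing to its back. Posts 69 mm high stand at x = 82, y = +-128 mm; between them the bar with the marker heads is parked upright. The treadle sticks out at the front (-x).
- head_bar (a joint): Steel bar with three marker heads, driven by the treadle: 0 parked upright (60 to 100 mm behind the nest centres, up to 127 mm high), 1.75 rad when the treadle is fully down. It swings forward over the nests; the heads stop 3 mm above the lids of seated boxes, 24 mm behind the nest centres. A box that is not down in its nest blocks it.
- treadle_pad (a point): Point on the top of the treadle's rubber pad where to press, in the middle of its width and 48 mm in front of its hinge axis, which lies at 12 mm height along the press's y, 60 mm in front of the press origin. Treadle: 80 mm wide, 66 mm long. The point stands about 32 mm above the worktop at rest and about 18 mm when the treadle is fully down.
- treadle (a joint): Hinged spring treadle: 0 at rest (sloping up toward the robot), 0.30 rad at its stop (level). It springs back when let go; pressing it at the pad point takes about 6 N at first and 9 N at the stop.
- reject_tray: Fixed light wooden tray, 114 x 270 mm, with three nests in a row along its y. Origin under its middle nest at worktop level. Press and tray stand one at the left and one at the right, in either order.
- tea_mug: Green and white mug, 78 x 116 x 101 mm, behind the work: leave it alone. Origin at the centre of its underside.
- measuring_spoons: Bunch of steel measuring spoons, 91 x 207 x 18 mm, behind the work: leave it alone. Origin at the centre of its underside.
- pepper_mill: Brown wooden pepper mill, 58 mm across and 160 mm high, behind the work: leave it alone. Origin at the centre of its underside.
There are look-alikes about, which are no part of the job. What is shaped like the box_round_3 but blue or purple is not meant.

How it is judged:
By the outcome, as a careful person would: the job done as asked, in the order asked, and still so for the second after the job is handed in, with the robot touching nothing.
Of box_round_1, box_round_2, box_round_3, box_bar_1, box_bar_2, box_bar_3 only 5 to 6 are there at a start; the rules pass over those that are not, and their reading is None.
At some moment in a run one of box_round_1, box_round_2, box_round_3, box_bar_1, box_bar_2, box_bar_3 may be knocked a few centimetres aside while the robot is not near it.
Once in a run the grip may slacken for a moment while it holds something.
It also fails if it takes over 208 s, if anything falls off the work surface, if the arm or the gripper's body presses on something with over 40 N, if the wrist force passes 120 N, or if a joint passes its speed limit or range.

### The arm

A 6-joint arm with a two-finger parallel gripper is mounted at the origin on a cart in front of the work surface, level with it; the furniture and walls round the work are solid. World frame = base frame: x ahead of the robot, y to its left, z up, the work surface at z = 0. Lengths are in mm, angles in rad, forces in N, time in s.
With the tool pointing down it reaches from about 375 to 975 mm from the base axis. Payload 3.8 kg.
Tool frame: the origin (TCP) lies at the very end of the fingers, on their centre line; the grasp point (between the pads) lies 19 mm behind it; z points along the fingers, y is the line along which they close (so a half turn about z gives the same grasp; the last joint's range is limited). The gripper opens to 85 mm and grips with 20 to 120 N. Pads are 22 mm wide; open, the fingers measure 114 mm over their backs; the gripper's body (76 mm by 85 mm) begins 54 mm behind the grasp point. The pads swing forward as they close: fully open they stand 13 mm farther back than shut.
Start: joints at [1.191, 0.264, 1.604, -0, 1.274, -0.037], TCP at [226.882, 635.722, 231.28] pointing down, gripper open.
Joint ranges: [-2.63, 2.63], [-0.94, 2.18], [0.31, 2.57], [-1.31, 4.45], [0, 2.66], [-2.55, 2.55]. Speed limits (rad/s): [2.57, 2.57, 3.14, 3.14, 3.14, 3.14].

### API

Orientations are given as a unit quaternion [w, x, y, z].
In Python, from station import manip gives the robot as it stands. The module is installed in compiled form; this text tells all that it offers.
- The arm moves only by the tool send_rows, never from a script. Its argument "plan" is a list of rows, each a list of 6 numbers: the shift along the tool's x, y, z each as a share of 6 cm, from -1 to 1, then the turn, a rotation vector about the tool's x, y, z each as a share of 360 degrees, from -1 to 1. A call has 1 to 8 rows; each row shifts and turns the commanded pose from where the row before left it, along the tool's axes as they then stand; what a row does not reach is not made up. A row lasts 1/8 s, in which the tool goes at most 62.5 mm and 10.7 degrees, less where a joint would pass 70% of its speed; a pose out of reach is approached as far as the arm can. A call with a number of a shift or a turn outside -1 to 1 is refused whole. A call with a gripper value outside its range is refused whole. "grip" is the opening, from 0 (shut) to 1 (fully open), set as the call begins (left out, the last holds). The fingers move at their own pace and stop on an object; "grip_force" is the grip in N (left out, the last holds). Time passes only in rows, so rows that do not move let the fingers close. It gives the time, the measured TCP pose, the force, the opening and the grip force at its end, in the units of the state.
- manip.sense(): the state, without advancing time (a new reading comes with each control period).
- manip.grab_frame(name): name is "scene" or "top"; returns (picture, depth): 400x640x3 uint8, blue, green, red; 400x640 float32, mm along the optical axis (not along the pixel's ray), 0 where there is no reading.
- manip.camera_params(name): a dict with "camera_matrix" (3x3 intrinsics, pixels), "R" (3x3) and "t" (3): a world point X has camera coordinates R X + t. Camera axes: x right, y down, z forward; pixel columns grow to the right and rows downward; lengths in mm; the calibration is good to about 2 mm. A picture is of the moment at which its call begins. camera_params takes no time and is no camera call.
- manip.close_job(): hands the job in; it is judged then, once.
The state is a dict: "clock": time; "q": joint angles; "qvel": joint speeds; "joint_efforts": joint torques, N m; "ee_pos": TCP position; "ee_rot": TCP orientation; "ft_force": force on the tool from outside, world axes, zero at the start; "moment": the same for the moment, N m; "width": opening from 0.0 (shut) to 1.0 (fully open); "grasp_force": force on a finger pad.
Only numpy, scipy, OpenCV 4.12 (cv2) and the standard library are available. Lean on these libraries where they do the work, as an engineer would, in place of code of your own. Each camera call takes 0.05 s, during which the arm holds its last target. There are 200 camera calls.

## Working session

There is one attempt and no reset: what is moved stays moved. The work goes in short steps, Python scripts to look and compute and a tool call to move; the robot and the scene stay as the last step left them, time stands still between calls to the robot, and variables do not carry over. Pictures are saved under pics/ and viewed, at most 14 in all, crops included, and the job is handed in when it is done.

Besides the shell and the picture viewer there is one more tool, called after ">>>" in YAML: its name, and indented under it one key for each argument. send_rows: Moves the arm, as the interface text tells. Its arguments: {"type":"object","properties":{"plan":{"type":"array","items":{"type":"array","items":{"type":"number"}}},"grip":{"type":"number"},"grip_force":{"type":"number"}},"required":["plan"]}

```bash
mkdir -p pics; cat > h.py <<'E'
import numpy as np, cv2
from station import manip
def grab(n,name):
    im,d=manip.grab_frame(n); cv2.imwrite('pics/'+name+'.png',im); np.savez('pics/'+name+'.npz',im=im,d=d); return im,d
def world(n,d):
    p=manip.camera_params(n);K=np.array(p['camera_matrix']);R=np.array(p['R']);t=np.array(p['t']).ravel()
    v,u=np.mgrid[:400,:640]; r=np.stack([(u-K[0,2])/K[0,0],(v-K[1,2])/K[1,1],np.ones_like(u)],-1)*d[...,None]
    return (r-t)@R
E
python3 - <<'E'
from h import *
for n in('scene','top'):
    im,d=grab(n,n+'0'); p=manip.camera_params(n); print(n,p)
print(manip.sense())
E
```

```text
scene {'camera_matrix': array([[365.35412048,   0.        , 310.71175535],
       [  0.        , 365.35412048, 196.98342579],
       [  0.        ,   0.        ,   1.        ]]), 'R': array([[ 0.73983819, -0.67277487,  0.00366299],
       [-0.45453228, -0.50384008, -0.73453767],
       [ 0.49602405,  0.54177407, -0.67855803]]), 't': array([-441.94558549,  298.69078289,  832.18230228])}
top {'camera_matrix': array([[404.2204686 ,   0.        , 325.96601726],
       [  0.        , 404.2204686 , 202.42131404],
       [  0.        ,   0.        ,   1.        ]]), 'R': array([[ 0.01030019, -0.99948544, -0.03037696],
       [-0.99818128, -0.00847276, -0.05968535],
       [ 0.05939726,  0.03093649, -0.99775493]]), 't': array([  -4.63506715,  579.28990792, 1190.26410676])}
{'clock': 0.1, 'q': array([ 1.19106567e+00,  2.64686247e-01,  1.60523687e+00, -1.93236597e-05,
        1.27371554e+00, -3.68935037e-02]), 'qvel': array([ 0.00085497, -0.00174743, -0.00208   , -0.00021928,  0.00125607,
        0.00059436]), 'joint_efforts': array([ 1.78362247e-04, -5.16703570e+01, -3.68591201e+01, -1.00105872e-04,
        6.19024373e-03,  9.86029562e-06]), 'ee_pos': array([226.66555996, 635.09939291, 230.08115653]), 'ee_rot': array([-2.02529747e-04,  1.70577423e-01,  9.85343745e-01, -1.00279612e-03]), 'ft_force': array([ 0.14343254, -0.55859197,  0.62928056]), 'moment': array([-0.00142818,  0.02274533,  0.01137443]), 'grasp_force': 0.0, 'width': 1.0029092730031444}
```

View pics/top0.png

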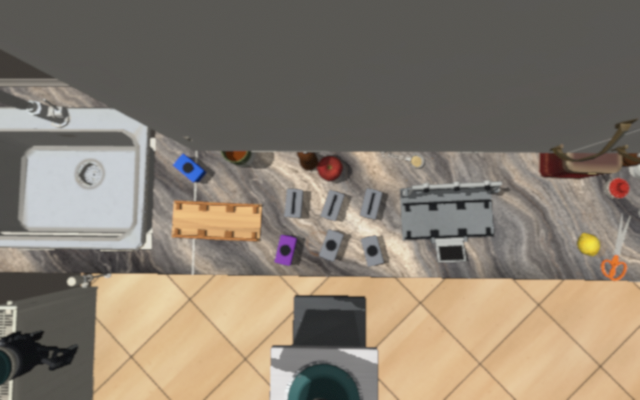

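View pics/scene0.png

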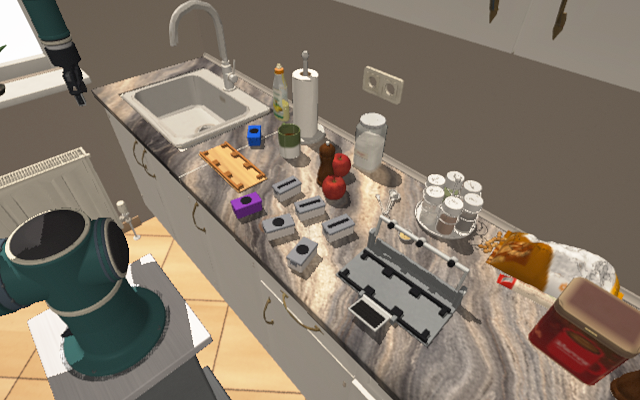

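Top view: three bar boxes at about (296,203), (334,205), (373,204) and two disc boxes at (333,245), (373,249). The tray is on the left at (217,221) and the press on the right at (447,218), with its treadle at (451,250). The purple box at (286,249) and the blue one at (188,167) are decoys.

```bash
cat >> h.py <<'E'
def boxes(d,im,n='top',zlo=36,zhi=50,reg=(250,900,-600,600)):
    W=world(n,d); X,Y,Z=W[...,0],W[...,1],W[...,2]
    m=((d>0)&(Z>zlo)&(Z<zhi)&(X>reg[0])&(X<reg[1])&(Y>reg[2])&(Y<reg[3])).astype(np.uint8)
    k,l,s,c=cv2.connectedComponentsWithStats(m,connectivity=4); out=[]
    for i in range(1,k):
        if s[i,4]<150: continue
        q=W[l==i]; (cx,cy),(w,h),a=cv2.minAreaRect(q[:,:2].astype(np.float32))
        if w<h: a-=90; w,h=h,w
        a=(a+90)%180-90
        out.append((c[i].round(0),q.mean(0).round(1),(round(cx,1),round(cy,1)),(round(w),round(h)),round(a,1),im[l==i].mean(0).round(0),s[i,4]))
    return out
E
python3 - <<'E'
from h import *
z=np.load('pics/top0.npz')
for b in boxes(z['d'],z['im']): print(*b)
W=world('top',z['d'])
for u,v in[(200,255),(310,225),(217,221),(232,221),(189,221),(447,219),(420,219),(475,219),(451,253),(450,242),(447,232)]: print((u,v),W[v,u].round(1))
# tray outline
for nm,(u0,u1,v0,v1),(a,b) in[('tray',(165,270,190,250),(8,30)),('tray3',(165,270,190,250),(14,22)),('press',(395,500,195,245),(3,10)),('rim',(395,500,195,245),(14,20))]:
    w=W[v0:v1,u0:u1].reshape(-1,3); w=w[(w[:,2]>a)&(w[:,2]<b)]
    print(nm,len(w),cv2.minAreaRect(w[:,:2].astype(np.float32)),w.mean(0))
im=cv2.resize(z['im'][150:280,160:510],None,fx=2.28,fy=2.28,interpolation=cv2.INTER_CUBIC); cv2.imwrite('pics/crop.png',im)
E
```

```text
[188. 168.] [677.4 411.9  43.1] (678.1, 413.2) (86, 48) 50.8 [173.  95.  58.] 450
[293. 203.] [575.6  97.3  42.7] (576.0, 97.5) (85, 48) -4.1 [130. 127. 126.] 463
[370. 203.] [ 576.  -128.7   42.4] (575.9, -129.0) (85, 48) -13.8 [127. 124. 123.] 474
[332. 205.] [570.3 -16.3  42.7] (570.2, -16.0) (85, 47) -17.9 [130. 128. 127.] 468
[330. 245.] [454.5 -13.7  42.8] (454.3, -13.7) (86, 48) -19.7 [122. 119. 117.] 478
[285. 250.] [438.5 119.1  42.9] (438.6, 119.6) (85, 48) -12.2 [141.  66. 115.] 474
[371. 251.] [ 439.6 -132.4   42.9] (439.4, -132.6) (86, 48) 15.4 [123. 121. 120.] 485
(200, 255) [417.3 381.7   1.6]
(310, 225) [511.5  49.   -0.8]
(217, 221) [520.8 331.2   5.7]
(232, 221) [521.2 284.1  10.3]
(189, 221) [519.9 415.8   8.9]
(447, 219) [ 533.5 -359.8    7.8]
(420, 219) [ 532.8 -280.6    4.5]
(475, 219) [ 534.3 -442.1    8.2]
(451, 253) [ 434.5 -364.2   31.6]
(450, 242) [ 465.8 -365.1   18.7]
(447, 232) [ 494.9 -360.1    5.5]
tray 1706 ((520.65966796875, 334.15301513671875), (268.6192626953125, 159.43121337890625), 87.52633666992188) [521.8149498  334.5078593   13.08804793]
tray3 682 ((522.127685546875, 334.5099182128906), (256.33929443359375, 109.89006805419922), 87.99137115478516) [522.07070036 334.8027618   17.66112434]
press 2847 ((532.2009887695312, -360.9478759765625), (146.62110900878906, 310.1798095703125), 0.45476052165031433) [ 541.22577028 -354.7507925     6.2365713 ]
rim 781 ((523.2213134765625, -358.40618896484375), (129.35614013671875, 254.71104431152344), 3.073540687561035) [ 520.35748616 -357.73192224   16.9758625 ]
```

View pics/crop.png

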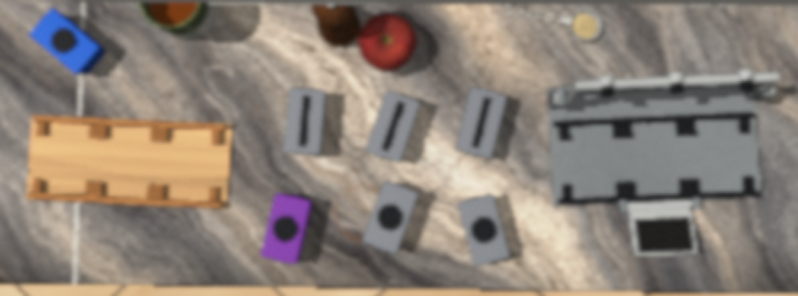

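The crop confirms the tags: a bar on all three rear boxes, a disc on the two front grey ones. One box is absent, and the purple and blue boxes are decoys. Next I fit the nests precisely.

```bash
cat >> h.py <<'E'
from scipy.spatial.transform import Rotation as Ro
def go(x,y,z,yaw,n=None):
    """shares: total shift at present yaw (translate first, then turn)"""
    s=manip.sense(); w=s['ee_rot']; R=Ro.from_quat([w[1],w[2],w[3],w[0]]).as_matrix()
    psi=np.degrees(np.arctan2(R[1,0],R[0,0])); d=(np.array([x,y,z])-s['ee_pos'])@np.stack([[np.cos(np.radians(psi)),np.sin(np.radians(psi)),0],[np.sin(np.radians(psi)),-np.cos(np.radians(psi)),0],[0,0,-1]]).T/60
    t=(psi-yaw+180)%360-180
    n=n or int(np.ceil(np.linalg.norm(d)/.98)); print('n',n,'per row',(d/n).round(3),'total',d.round(3),'turn total',round(t/360,4),'yaw',psi.round(1),'tilt z',R[:,2].round(3),'t',round(s['clock'],2))
E
python3 - <<'E'
from h import *
from scipy.optimize import minimize
z=np.load('pics/top0.npz'); W=world('top',z['d']); im=z['im'].astype(float).mean(2)
for nm,(u0,u1,v0,v1) in dict(tray=(165,270,190,250),press=(395,500,192,243)).items():
    w=W[v0:v1,u0:u1].reshape(-1,3); 
    w=w[(w[:,2]>12.5)&(w[:,2]<20)]
    if nm=='press': w=w[(w[:,0]<590)&(w[:,0]>455)&~((abs(w[:,1]+362)<44)&(w[:,0]<468))]
    # y centre by extents; front/back rows as lines
    c=w[:,0].mean(); 
    for it in range(3):
        f=w[w[:,0]<c-35]; b=w[w[:,0]>c+35]
        pf=np.polyfit(f[:,1],f[:,0],1); pb=np.polyfit(b[:,1],b[:,0],1); ym=(w[:,1].min()+w[:,1].max())/2
        c=(np.polyval(pf,ym)+np.polyval(pb,ym))/2
    print(nm,'slopes deg',-np.degrees(np.arctan([pf[0],pb[0]])),'rows x',np.polyval(pf,ym),np.polyval(pb,ym),'c',c,'y',w[:,1].min(),w[:,1].max(),ym,np.percentile(w[:,1],[1,99]))
w=W[235:262,425:480].reshape(-1,3); w=w[(w[:,2]>14)&(w[:,2]<45)]; print('treadle',w.min(0),w.max(0),w.mean(0))
w=W[185:200,400:510].reshape(-1,3); w=w[(w[:,2]>100)&(w[:,0]<700)]; print('bar',np.percentile(w,[1,99],axis=0) if len(w) else 0)
go(575.5,97.3,110,176)
E
```

```text
tray slopes deg [-1.4501559  -1.40675568] rows x 474.3685066401774 570.0916823944756 c 522.2300945173265 y 205.1848705184731 464.05720033263094 334.621035425552 [210.76183177 458.23121304]
press slopes deg [1.72155408 1.33290272] rows x 480.7347201858333 578.8708497344849 c 529.8027849601591 y -487.8566573016414 -228.02585736024514 -357.94125733094324 [-479.96442638 -233.0451059 ]
treadle [ 411.04046151 -450.77796592   14.03145646] [ 487.23730304 -292.58443846   42.3862621 ] [ 451.13254871 -362.17179945   25.02043616]
bar [[ 507.58565707 -469.48734194  103.15328942]
 [ 624.07688787  -36.54708938 1222.02620107]]
n 12 per row [-0.707 -0.541  0.167] total [-8.489 -6.487  2.001] turn total -0.0435 yaw 160.4 tilt z [-0.001 -0.002 -1.   ] t 0.1
```

>>> send_rows:
  plan:
    - [-0.6, -0.46, 0.05, 0, 0, 0]
    - [-0.6, -0.46, 0.05, 0, 0, 0]
    - [-0.6, -0.46, 0.05, 0, 0, 0]
    - [-0.6, -0.46, 0.05, 0, 0, 0]
    - [-0.6, -0.46, 0.05, 0, 0, 0]
    - [-0.6, -0.46, 0.05, 0, 0, 0]
    - [-0.6, -0.46, 0.05, 0, 0, 0]
    - [-0.6, -0.46, 0.05, 0, 0, 0]
  grip: 1.0

```text
clock: 1.1
ee_pos: [424.2, 329.4, 206.7]
ee_rot: [-0.0, 0.17, 0.985, -0.0]
ft_force: [0.4, 0.6, -1.1]
width: 0.999
grasp_force: 0.0
```

```bash
python3 -c "
from h import *
go(575.5,97.3,110,176)
z=np.load('pics/top0.npz'); W=world('top',z['d']); im=z['im'].astype(int)
for v in range(238,264,2): print(v,W[v,451].round(0),im[v,451])
print([ (u,W[250,u].round(0)) for u in (434,437,440,462,465,468)])
"
```

```text
n 5 per row [-0.735 -0.559  0.322] total [-3.675 -2.797  1.612] turn total -0.0434 yaw 160.4 tilt z [-0.001 -0.    -1.   ] t 1.1
238 [ 477. -370.   13.] [143 146 145]
240 [ 472. -369.   17.] [182 186 186]
242 [ 466. -368.   18.] [184 189 187]
244 [ 460. -368.   17.] [170 174 173]
246 [ 454. -366.   26.] [79 81 81]
248 [ 449. -366.   25.] [31 32 34]
250 [ 443. -366.   24.] [31 32 33]
252 [ 437. -365.   30.] [30 29 32]
254 [ 432. -365.   30.] [30 31 32]
256 [ 426. -364.   33.] [33 33 35]
258 [ 420. -363.   35.] [37 38 39]
260 [ 415. -362.   40.] [113 116 116]
262 [ 406. -372.    1.] [120 122 123]
[(434, array([ 441., -323.,   -2.])), (437, array([ 443., -324.,   30.])), (440, array([ 443., -333.,   28.])), (462, array([ 443., -398.,   26.])), (465, array([ 442., -414.,    1.])), (468, array([ 442., -423.,   -0.]))]
```

>>> send_rows:
  plan:
    - [-0.735, -0.56, 0.3, 0, 0, 0]
    - [-0.735, -0.56, 0.3, 0, 0, 0]
    - [-0.735, -0.56, 0.3, 0, 0, 0]
    - [-0.735, -0.56, 0.3, 0, 0, 0]
    - [-0.735, -0.56, 0.3, 0, 0, 0]
    - [0, 0, 0, 0, 0, -0.022]
    - [0, 0, 0, 0, 0, -0.022]
    - [0, 0, 0, 0, 0, 0]

```text
clock: 2.1
ee_pos: [574.7, 98.3, 116.6]
ee_rot: [-0.001, 0.034, 0.999, -0.0]
ft_force: [0.3, -0.2, -0.5]
width: 1.001
grasp_force: 0.0
```

```bash
python3 -c "
from h import *
go(575.5,97.3,12,176)
im,d=grab('top','t1')
for b in boxes(d,im): print(*b)
"
```

```text
n 2 per row [-0.007 -0.008  0.872] total [-0.014 -0.015  1.744] turn total 0.0002 yaw 176.1 tilt z [-0.001 -0.    -1.   ] t 2.1
[188. 168.] [677.3 411.9  43.1] (677.9, 413.0) (86, 49) 50.6 [183. 102.  63.] 454
[370. 203.] [ 575.9 -128.5   42.5] (576.1, -128.7) (86, 48) -14.7 [93. 91. 90.] 474
[331. 205.] [570.1 -16.2  42.8] (570.3, -16.1) (86, 47) -17.8 [95. 94. 93.] 474
[330. 245.] [454.6 -13.7  42.9] (454.5, -13.7) (85, 48) -19.7 [131. 128. 126.] 475
[282. 248.] [443.8 127.7  43.1] (444.7, 129.0) (76, 35) -6.4 [146.  76. 121.] 252
[371. 251.] [ 439.4 -132.6   42.7] (439.5, -132.6) (86, 48) 15.4 [113. 111. 110.] 480
```

Arm positioning is accurate. I descend now, then close.

>>> send_rows:
  plan:
    - [0, 0, 0.58, 0, 0, 0]
    - [0, 0, 0.58, 0, 0, 0]
    - [0, 0, 0.58, 0, 0, 0]
    - [0, 0, 0, 0, 0, 0]

```text
clock: 2.65
ee_pos: [571.6, 98.5, 9.8]
ee_rot: [-0.004, 0.034, 0.999, -0.001]
ft_force: [0.2, 1.0, 0.1]
width: 1.001
grasp_force: 0.0
```

>>> send_rows:
  plan:
    - [0, 0, 0, 0, 0, 0]
    - [0, 0, 0, 0, 0, 0]
    - [0, 0, 0, 0, 0, 0]
    - [0, 0, 0, 0, 0, 0]
    - [0, 0, 0, 0, 0, 0]
    - [0, 0, 0, 0, 0, 0]
  grip: 0
  grip_force: 60

```text
clock: 3.4
ee_pos: [577.3, 98.9, 15.3]
ee_rot: [0.002, 0.033, 0.999, 0.0]
ft_force: [-0.5, -0.6, 6.5]
width: 0.55
grasp_force: 64.2
```

>>> send_rows:
  plan:
    - [0, 0, -0.9, 0, 0, 0]
    - [0, 0, -0.9, 0, 0, 0]
    - [0, 0, 0, 0, 0, 0]

```text
clock: 3.78
ee_pos: [579.7, 99.3, 127.4]
ee_rot: [0.006, 0.033, 0.999, 0.001]
ft_force: [0.3, -0.2, -0.9]
width: 0.552
grasp_force: 63.4
```

```bash
python3 -c "
from h import *
go(524.2,416.6,115,178.6)
im,d=grab('scene','s1')
"
```

```text
n 6 per row [0.213 0.869 0.034] total [1.275 5.215 0.207] turn total -0.0067 yaw 176.2 tilt z [ 0.012  0.002 -1.   ] t 3.77
```

View pics/s1.png

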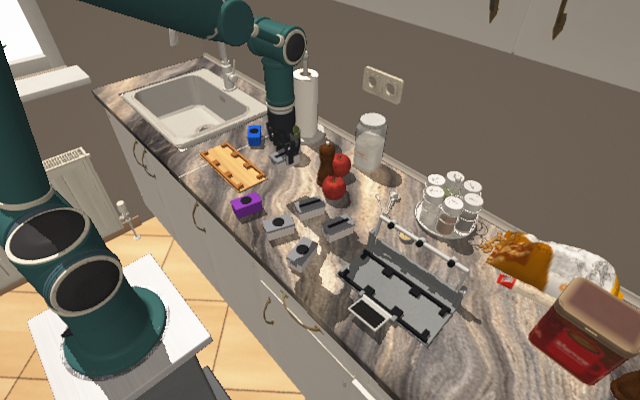

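The box is held, seen around (280,150) in the scene view. I carry it to tray nest 2.

>>> send_rows:
  plan:
    - [0.182, 0.745, 0, 0, 0, 0]
    - [0.182, 0.745, 0, 0, 0, 0]
    - [0.182, 0.745, 0, 0, 0, 0]
    - [0.182, 0.745, 0, 0, 0, 0]
    - [0.182, 0.745, 0, 0, 0, 0]
    - [0.182, 0.745, 0, 0, 0, 0]
    - [0.182, 0.745, 0, 0, 0, -0.007]
    - [0, 0, 0, 0, 0, 0]

```text
clock: 4.82
ee_pos: [517.4, 418.2, 118.5]
ee_rot: [-0.001, 0.009, 1.0, -0.001]
ft_force: [-0.5, -0.3, -1.6]
width: 0.548
grasp_force: 63.3
```

>>> send_rows:
  plan:
    - [0, 0, 0, 0, 0, 0]
    - [0, 0, 0, 0, 0, 0]

```text
clock: 5.08
ee_pos: [519.3, 414.4, 119.9]
ee_rot: [-0.001, 0.012, 1.0, -0.001]
ft_force: [0.3, 0.5, -1.1]
width: 0.553
grasp_force: 63.3
```

```bash
python3 -c "
from h import *
go(524.2,416.6,20,178.6)
im,d=grab('top','t2'); print(manip.sense()['width'])
for b in boxes(d,im): print(*b)
go(524.2,416.6,20,178.6)
"
```

```text
n 2 per row [-0.04   0.019  0.832] total [-0.081  0.039  1.664] turn total 0.0001 yaw 178.6 tilt z [-0.001 -0.001 -1.   ] t 5.08
0.5510889221284316
[188. 168.] [677.3 412.   43.2] (677.7, 413.0) (86, 48) 50.8 [184. 102.  64.] 447
[370. 203.] [ 576.1 -128.6   42.6] (575.8, -128.7) (85, 48) -14.5 [138. 135. 133.] 472
[331. 205.] [570.  -16.2  42.8] (570.2, -16.1) (85, 47) -17.9 [141. 138. 137.] 470
[330. 245.] [454.3 -13.8  43. ] (454.3, -13.8) (86, 48) -19.9 [114. 111. 110.] 474
[285. 250.] [438.6 119.1  43.1] (438.3, 119.3) (86, 48) -12.5 [136.  65. 111.] 475
[371. 250.] [ 439.8 -132.4   42.8] (439.7, -132.6) (85, 48) 15.2 [134. 131. 130.] 484
n 2 per row [-0.038  0.019  0.835] total [-0.076  0.038  1.67 ] turn total 0.0001 yaw 178.6 tilt z [-0.001 -0.001 -1.   ] t 5.12
```

>>> send_rows:
  plan:
    - [-0.03, 0.02, 0.5, 0, 0, 0]
    - [-0.03, 0.02, 0.5, 0, 0, 0]
    - [0, 0, 0.4, 0, 0, 0]
    - [0, 0, 0.2, 0, 0, 0]
    - [0, 0, 0.05, 0, 0, 0]
    - [0, 0, 0.02, 0, 0, 0]
    - [0, 0, 0, 0, 0, 0]

```text
clock: 6.0
ee_pos: [523.3, 417.5, 21.5]
ee_rot: [-0.0, 0.011, 1.0, -0.001]
ft_force: [-1.2, -5.4, 1.3]
width: 0.551
grasp_force: 63.6
```

>>> send_rows:
  plan:
    - [0, 0, 0, 0, 0, 0]
    - [0, 0, 0, 0, 0, 0]
    - [0, 0, 0, 0, 0, 0]
    - [0, 0, 0, 0, 0, 0]
  grip: 0.75

```text
clock: 6.5
ee_pos: [523.4, 418.6, 20.9]
ee_rot: [0.0, 0.011, 1.0, 0.0]
ft_force: [-0.3, -0.7, 0.8]
width: 0.747
grasp_force: 0.0
```

>>> send_rows:
  plan:
    - [0, 0, -0.6, 0, 0, 0]
    - [0, 0, -0.7, 0, 0, 0]
    - [0, 0, -0.4, 0, 0, 0]
    - [0, 0, 0, 0, 0, 0]

```text
clock: 7.0
ee_pos: [525.0, 419.7, 125.8]
ee_rot: [0.002, 0.011, 1.0, 0.002]
ft_force: [0.8, -1.0, -0.1]
width: 0.75
grasp_force: 0.0
```

```bash
python3 -c "
from h import *
go(570.2,-16.2,115,162)
"
```

```text
n 8 per row [-0.114 -0.906  0.023] total [-0.915 -7.246  0.18 ] turn total 0.0465 yaw 178.7 tilt z [ 0.005  0.004 -1.   ] t 7.0
```

>>> send_rows:
  plan:
    - [-0.114, -0.906, 0, 0, 0, 0]
    - [-0.114, -0.906, 0, 0, 0, 0]
    - [-0.114, -0.906, 0, 0, 0, 0]
    - [-0.114, -0.906, 0, 0, 0, 0]
    - [-0.114, -0.906, 0, 0, 0, 0]
    - [-0.114, -0.906, 0, 0, 0, 0]
    - [-0.114, -0.906, 0, 0, 0, 0]
    - [-0.114, -0.906, 0, 0, 0, 0]
  grip: 1.0

```text
clock: 8.0
ee_pos: [567.0, -19.4, 120.7]
ee_rot: [-0.001, 0.011, 1.0, 0.0]
ft_force: [0.7, -0.0, -0.3]
width: 1.0
grasp_force: 0.0
```

>>> send_rows:
  plan:
    - [0, 0, 0, 0, 0, 0.0235]
    - [0, 0, 0, 0, 0, 0.0235]
    - [0, 0, 0, 0, 0, 0]
    - [0, 0, 0, 0, 0, 0]

```text
clock: 8.5
ee_pos: [567.5, -17.6, 121.6]
ee_rot: [-0.001, 0.157, 0.988, -0.0]
ft_force: [-0.0, 1.1, -0.2]
width: 0.997
grasp_force: 0.0
```

```bash
python3 -c "
from h import *
im,d=grab('top','t3')
for b in boxes(d,im): print(*b)
go(570.2,-16.2,12,162)
"
```

```text
[188. 168.] [677.3 411.9  43.2] (677.5, 412.9) (86, 49) 50.6 [180.  99.  61.] 453
[370. 203.] [ 575.9 -129.1   42.4] (576.0, -128.8) (85, 48) -14.2 [96. 94. 93.] 463
[330. 245.] [454.5 -13.7  43.1] (454.3, -13.7) (86, 48) -19.7 [128. 125. 123.] 475
[281. 249.] [441.5 129.7  43.2] (441.1, 129.6) (85, 27) -12.8 [150.  77. 124.] 257
[371. 250.] [ 439.8 -132.4   42.8] (439.5, -132.7) (85, 48) 15.3 [129. 126. 125.] 479
n 2 per row [-0.016  0.017  0.916] total [-0.033  0.033  1.831] turn total -0.0002 yaw 161.9 tilt z [-0.001  0.    -1.   ] t 8.55
```

>>> send_rows:
  plan:
    - [-0.03, 0.03, 0.61, 0, 0, 0]
    - [0, 0, 0.61, 0, 0, 0]
    - [0, 0, 0.61, 0, 0, 0]
    - [0, 0, 0, 0, 0, 0]

```text
clock: 9.05
ee_pos: [566.9, -16.0, 9.5]
ee_rot: [-0.004, 0.157, 0.988, -0.0]
ft_force: [0.0, 1.3, -0.2]
width: 1.002
grasp_force: 0.0
```

>>> send_rows:
  plan:
    - [0, 0, 0, 0, 0, 0]
    - [0, 0, 0, 0, 0, 0]
    - [0, 0, 0, 0, 0, 0]
    - [0, 0, 0, 0, 0, 0]
    - [0, 0, 0, 0, 0, 0]
    - [0, 0, 0, 0, 0, 0]
  grip: 0

```text
clock: 9.8
ee_pos: [572.7, -16.8, 15.4]
ee_rot: [0.002, 0.158, 0.987, 0.0]
ft_force: [-0.6, -0.2, 6.6]
width: 0.546
grasp_force: 64.3
```

>>> send_rows:
  plan:
    - [0, 0, -0.6, 0, 0, 0]
    - [0, 0, -0.8, 0, 0, 0]
    - [0, 0, -0.4, 0, 0, 0]
    - [0, 0, 0, 0, 0, 0]

```text
clock: 10.3
ee_pos: [572.6, -16.8, 123.9]
ee_rot: [0.003, 0.158, 0.987, 0.0]
ft_force: [0.6, 0.3, -1.1]
width: 0.549
grasp_force: 63.5
```

```bash
python3 -c "
from h import *
z=np.load('pics/t3.npz')
for b in boxes(z['d'],z['im'],zhi=60,reg=(440,600,200,480)): print(*b)
go(522.2,334.6,115,178.6)
"
```

```text
[183. 220.] [522.7 419.5  49.2] (522.8, 420.4) (84, 50) -2.6 [138. 138. 139.] 481
n 7 per row [0.375 0.757 0.021] total [2.628 5.3   0.148] turn total -0.0467 yaw 161.8 tilt z [ 0.006 -0.    -1.   ] t 10.3
```

>>> send_rows:
  plan:
    - [0.375, 0.757, 0, 0, 0, 0]
    - [0.375, 0.757, 0, 0, 0, 0]
    - [0.375, 0.757, 0, 0, 0, 0]
    - [0.375, 0.757, 0, 0, 0, 0]
    - [0.375, 0.757, 0, 0, 0, 0]
    - [0.375, 0.757, 0, 0, 0, 0]
    - [0.375, 0.757, 0, 0, 0, 0]
    - [0, 0, 0, 0, 0, -0.0235]

```text
clock: 11.3
ee_pos: [518.1, 337.6, 118.6]
ee_rot: [-0.001, 0.081, 0.997, -0.0]
ft_force: [-0.3, -0.0, -1.3]
width: 0.552
grasp_force: 63.4
```

>>> send_rows:
  plan:
    - [0, 0, 0, 0, 0, -0.0235]
    - [0, 0, 0, 0, 0, 0]
    - [0, 0, 0, 0, 0, 0]

```text
clock: 11.68
ee_pos: [519.5, 334.1, 119.6]
ee_rot: [-0.001, 0.012, 1.0, -0.001]
ft_force: [0.5, -0.2, -1.4]
width: 0.551
grasp_force: 63.4
```

```bash
python3 -c "
from h import *
go(522.2,334.6,21,178.6); print(manip.sense()['width'])
"
```

```text
n 2 per row [-0.023  0.005  0.821] total [-0.045  0.01   1.643] turn total -0.0001 yaw 178.6 tilt z [-0.002 -0.001 -1.   ] t 11.68
0.5514615641397925
```

>>> send_rows:
  plan:
    - [-0.02, 0, 0.5, 0, 0, 0]
    - [-0.02, 0, 0.5, 0, 0, 0]
    - [0, 0, 0.4, 0, 0, 0]
    - [0, 0, 0.2, 0, 0, 0]
    - [0, 0, 0.05, 0, 0, 0]
    - [0, 0, 0.02, 0, 0, 0]
    - [0, 0, 0, 0, 0, 0]

```text
clock: 12.55
ee_pos: [523.3, 335.0, 21.6]
ee_rot: [0.001, 0.011, 1.0, 0.0]
ft_force: [0.3, 0.1, -1.3]
width: 0.548
grasp_force: 63.5
```

>>> send_rows:
  plan:
    - [0, 0, 0, 0, 0, 0]
    - [0, 0, 0, 0, 0, 0]
    - [0, 0, 0, 0, 0, 0]
    - [0, 0, 0, 0, 0, 0]
  grip: 0.75

```text
clock: 13.05
ee_pos: [522.6, 334.6, 20.8]
ee_rot: [0.0, 0.011, 1.0, 0.0]
ft_force: [0.4, 0.4, -0.4]
width: 0.748
grasp_force: 0.0
```

>>> send_rows:
  plan:
    - [0, 0, -0.6, 0, 0, 0]
    - [0, 0, -0.7, 0, 0, 0]
    - [0, 0, -0.4, 0, 0, 0]
    - [0, 0, 0, 0, 0, 0]

```text
clock: 13.55
ee_pos: [524.4, 335.7, 125.5]
ee_rot: [0.002, 0.011, 1.0, 0.001]
ft_force: [0.1, -0.1, -0.6]
width: 0.748
grasp_force: 0.0
```

```bash
python3 -c "
from h import *
im,d=grab('top','t4')
for b in boxes(d,im,zhi=60): print(*b)
go(576,-128.8,115,165.8)
"
```

```text
[188. 168.] [677.2 412.   43.1] (677.3, 412.7) (86, 48) 51.3 [186. 103.  64.] 449
[370. 203.] [ 576.1 -128.6   42.3] (575.8, -128.9) (85, 48) -14.2 [140. 136. 134.] 471
[211. 220.] [522.8 336.4  48.6] (523.0, 338.6) (83, 48) -1.2 [137. 135. 136.] 316
[330. 245.] [454.6 -13.8  43. ] (454.2, -13.7) (86, 48) -19.7 [119. 116. 115.] 478
[285. 250.] [438.6 119.2  43.1] (438.6, 119.7) (85, 48) -12.7 [126.  61. 103.] 478
[371. 250.] [ 439.7 -132.4   42.9] (439.4, -132.6) (85, 48) 16.3 [133. 130. 129.] 484
n 8 per row [-0.132 -0.963  0.018] total [-1.053 -7.706  0.14 ] turn total 0.0359 yaw 178.7 tilt z [ 0.002  0.001 -1.   ] t 13.6
```

>>> send_rows:
  plan:
    - [-0.13, -0.963, 0, 0, 0, 0]
    - [-0.13, -0.963, 0, 0, 0, 0]
    - [-0.13, -0.963, 0, 0, 0, 0]
    - [-0.13, -0.963, 0, 0, 0, 0]
    - [-0.13, -0.963, 0, 0, 0, 0]
    - [-0.13, -0.963, 0, 0, 0, 0]
    - [-0.13, -0.963, 0, 0, 0, 0]
    - [-0.13, -0.963, 0, 0, 0, 0]
  grip: 1.0

```text
clock: 14.6
ee_pos: [573.1, -130.5, 120.2]
ee_rot: [-0.002, 0.011, 1.0, 0.001]
ft_force: [1.2, 0.6, 0.7]
width: 1.0
grasp_force: 0.0
```

>>> send_rows:
  plan:
    - [0, 0, 0, 0, 0, 0.018]
    - [0, 0, 0, 0, 0, 0.018]
    - [0, 0, 0, 0, 0, 0]
    - [0, 0, 0, 0, 0, 0]

```text
clock: 15.1
ee_pos: [573.8, -128.6, 121.3]
ee_rot: [-0.001, 0.123, 0.992, 0.0]
ft_force: [-0.2, 1.1, 0.2]
width: 1.0
grasp_force: 0.0
```

```bash
python3 -c "
from h import *
im,d=grab('top','t5')
for b in boxes(d,im,zhi=60): print(*b)
go(576,-128.8,14,165.8)
"
```

```text
[188. 168.] [677.2 412.   43. ] (677.5, 412.8) (85, 48) 51.1 [180. 100.  62.] 450
[329. 170.] [671.1  -8.4  51.9] (679.1, -7.6) (73, 72) -21.8 [48. 54. 99.] 152
[183. 220.] [522.8 419.8  49.1] (522.4, 421.5) (83, 49) 0.1 [139. 139. 141.] 481
[210. 220.] [522.7 337.9  49. ] (523.2, 338.9) (82, 48) 0.1 [138. 136. 136.] 481
[330. 245.] [454.3 -13.   42.9] (454.4, -13.7) (85, 48) -19.6 [129. 126. 124.] 465
[285. 250.] [438.5 119.3  43. ] (438.3, 119.5) (85, 48) -13.0 [149.  70. 121.] 477
[371. 249.] [ 443.5 -132.6   42.8] (440.4, -132.4) (84, 48) 15.4 [127. 124. 123.] 441
n 2 per row [-0.016  0.002  0.897] total [-0.033  0.004  1.795] turn total 0.0002 yaw 165.9 tilt z [-0.002  0.    -1.   ] t 15.15
```

>>> send_rows:
  plan:
    - [-0.03, 0, 0.6, 0, 0, 0]
    - [0, 0, 0.6, 0, 0, 0]
    - [0, 0, 0.59, 0, 0, 0]
    - [0, 0, 0, 0, 0, 0]

```text
clock: 15.65
ee_pos: [573.0, -128.2, 11.9]
ee_rot: [-0.004, 0.123, 0.992, 0.001]
ft_force: [0.3, -0.3, 0.1]
width: 1.003
grasp_force: 0.0
```

>>> send_rows:
  plan:
    - [0, 0, 0, 0, 0, 0]
    - [0, 0, 0, 0, 0, 0]
    - [0, 0, 0, 0, 0, 0]
    - [0, 0, 0, 0, 0, 0]
    - [0, 0, 0, 0, 0, 0]
    - [0, 0, 0, 0, 0, 0]
  grip: 0

```text
clock: 16.4
ee_pos: [578.6, -130.0, 17.8]
ee_rot: [0.002, 0.124, 0.992, -0.0]
ft_force: [0.3, -0.4, 7.1]
width: 0.548
grasp_force: 64.8
```

>>> send_rows:
  plan:
    - [0, 0, -0.6, 0, 0, 0]
    - [0, 0, -0.8, 0, 0, 0]
    - [0, 0, -0.35, 0, 0, 0]
    - [0, 0, 0, 0, 0, 0]

```text
clock: 16.9
ee_pos: [578.2, -129.8, 123.0]
ee_rot: [0.003, 0.124, 0.992, -0.0]
ft_force: [0.4, -0.1, -2.1]
width: 0.551
grasp_force: 63.9
```

```bash
python3 -c "
from h import *
go(520.2,250.5,118,178.6)
"
```

```text
n 7 per row [0.357 0.844 0.012] total [2.496 5.907 0.084] turn total -0.0357 yaw 165.8 tilt z [ 0.005 -0.001 -1.   ] t 16.9
```

>>> send_rows:
  plan:
    - [0.357, 0.844, 0, 0, 0, 0]
    - [0.357, 0.844, 0, 0, 0, 0]
    - [0.357, 0.844, 0, 0, 0, 0]
    - [0.357, 0.844, 0, 0, 0, 0]
    - [0.357, 0.844, 0, 0, 0, 0]
    - [0.357, 0.844, 0, 0, 0, 0]
    - [0.357, 0.844, 0, 0, 0, 0]
    - [0, 0, 0, 0, 0, -0.018]

```text
clock: 17.9
ee_pos: [516.1, 254.4, 118.3]
ee_rot: [-0.001, 0.064, 0.998, -0.0]
ft_force: [-0.9, -0.7, -3.1]
width: 0.55
grasp_force: 63.8
```

>>> send_rows:
  plan:
    - [0, 0, 0, 0, 0, -0.0177]
    - [0, 0, 0, 0, 0, 0]
    - [0, 0, 0, 0, 0, 0]

```text
clock: 18.27
ee_pos: [517.5, 250.6, 119.1]
ee_rot: [-0.001, 0.013, 1.0, -0.0]
ft_force: [-0.1, -0.2, -1.1]
width: 0.55
grasp_force: 63.8
```

```bash
python3 -c "
from h import *
go(520.2,250.5,23,178.6); print(manip.sense()['width'])
"
```

```text
n 2 per row [-0.022 -0.     0.801] total [-0.045 -0.     1.602] turn total -0.0003 yaw 178.5 tilt z [-0.002 -0.001 -1.   ] t 18.27
0.5495555919462775
```

>>> send_rows:
  plan:
    - [-0.02, 0, 0.5, 0, 0, 0]
    - [-0.02, 0, 0.5, 0, 0, 0]
    - [0, 0, 0.4, 0, 0, 0]
    - [0, 0, 0.15, 0, 0, 0]
    - [0, 0, 0.05, 0, 0, 0]
    - [0, 0, 0.02, 0, 0, 0]
    - [0, 0, 0, 0, 0, 0]

```text
clock: 19.15
ee_pos: [521.5, 251.4, 24.1]
ee_rot: [0.001, 0.012, 1.0, 0.0]
ft_force: [0.0, -0.0, -1.9]
width: 0.547
grasp_force: 64.0
```

>>> send_rows:
  plan:
    - [0, 0, 0, 0, 0, 0]
    - [0, 0, 0, 0, 0, 0]
    - [0, 0, 0, 0, 0, 0]
    - [0, 0, 0, 0, 0, 0]
  grip: 0.75

```text
clock: 19.65
ee_pos: [520.7, 251.1, 23.2]
ee_rot: [0.0, 0.012, 1.0, 0.0]
ft_force: [-0.1, -0.1, -0.0]
width: 0.749
grasp_force: 0.0
```

>>> send_rows:
  plan:
    - [0, 0, -0.6, 0, 0, 0]
    - [0, 0, -0.7, 0, 0, 0]
    - [0, 0, -0.4, 0, 0, 0]
    - [0, 0, 0, 0, 0, 0]

```text
clock: 20.15
ee_pos: [522.6, 251.8, 127.7]
ee_rot: [0.003, 0.012, 1.0, 0.001]
ft_force: [-0.0, 0.3, 0.4]
width: 0.752
grasp_force: 0.0
```

```bash
python3 -c "
from h import *
im,d=grab('top','t6')
for b in boxes(d,im,zhi=60): print(*b)
go(454.4,-13.7,115,160.3)
"
```

```text
[188. 168.] [677.2 411.9  43. ] (677.2, 412.5) (86, 48) 51.0 [184. 102.  63.] 451
[330. 245.] [454.5 -13.8  43. ] (454.5, -13.8) (85, 48) -19.7 [93. 91. 90.] 477
[285. 250.] [438.5 119.2  43.2] (438.5, 119.5) (85, 48) -12.1 [147.  70. 120.] 479
[371. 250.] [ 439.6 -132.4   42.8] (439.5, -132.6) (85, 48) 15.4 [110. 108. 108.] 486
n 5 per row [ 0.201 -0.888  0.036] total [ 1.006 -4.441  0.179] turn total 0.0509 yaw 178.6 tilt z [ 0.002  0.001 -1.   ] t 20.2
```

>>> send_rows:
  plan:
    - [0.201, -0.888, 0, 0, 0, 0]
    - [0.201, -0.888, 0, 0, 0, 0]
    - [0.201, -0.888, 0, 0, 0, 0]
    - [0.201, -0.888, 0, 0, 0, 0]
    - [0.201, -0.888, 0, 0, 0, 0]
    - [0, 0, 0, 0, 0, 0.0255]
    - [0, 0, 0, 0, 0, 0.0255]
    - [0, 0, 0, 0, 0, 0]
  grip: 1.0

```text
clock: 21.2
ee_pos: [452.4, -14.0, 123.2]
ee_rot: [-0.002, 0.171, 0.985, -0.0]
ft_force: [-0.1, -0.5, -0.8]
width: 1.0
grasp_force: 0.0
```

```bash
python3 -c "
from h import *
im,d=grab('top','t7')
for b in boxes(d,im,zhi=60): print(*b)
go(454.4,-13.7,14,160.3)
"
```

```text
[188. 168.] [677.1 411.8  43.2] (677.7, 412.9) (86, 48) 51.3 [176.  97.  60.] 456
[183. 220.] [522.6 419.8  49.1] (522.6, 421.0) (83, 49) -1.0 [135. 135. 136.] 482
[210. 220.] [522.7 338.   49.2] (523.1, 339.2) (83, 49) -0.9 [134. 132. 132.] 479
[238. 221.] [520.6 254.9  49.3] (520.9, 256.1) (83, 49) -1.3 [132. 131. 131.] 478
[282. 250.] [439.1 125.9  43.2] (439.5, 125.0) (86, 41) -9.1 [143.  70. 117.] 340
[371. 250.] [ 439.7 -132.5   42.7] (439.5, -132.8) (85, 48) 15.2 [85. 83. 83.] 485
n 2 per row [-0.013  0.006  0.912] total [-0.026  0.011  1.825] turn total 0.0003 yaw 160.4 tilt z [-0.003  0.    -1.   ] t 21.25
```

All three bar boxes are seated: lids at z≈49, inside the tray nests. Next are the round boxes.

>>> send_rows:
  plan:
    - [-0.03, 0, 0.6, 0, 0, 0]
    - [0, 0, 0.61, 0, 0, 0]
    - [0, 0, 0.61, 0, 0, 0]
    - [0, 0, 0, 0, 0, 0]

```text
clock: 21.75
ee_pos: [451.6, -13.8, 12.6]
ee_rot: [-0.004, 0.17, 0.985, -0.0]
ft_force: [-0.3, 0.1, 0.3]
width: 1.001
grasp_force: 0.0
```

>>> send_rows:
  plan:
    - [0, 0, 0, 0, 0, 0]
    - [0, 0, 0, 0, 0, 0]
    - [0, 0, 0, 0, 0, 0]
    - [0, 0, 0, 0, 0, 0]
    - [0, 0, 0, 0, 0, 0]
    - [0, 0, 0, 0, 0, 0]
  grip: 0

```text
clock: 22.5
ee_pos: [457.7, -14.7, 17.9]
ee_rot: [0.002, 0.171, 0.985, 0.0]
ft_force: [-0.3, -0.5, 7.0]
width: 0.552
grasp_force: 63.4
```

>>> send_rows:
  plan:
    - [0, 0, -0.6, 0, 0, 0]
    - [0, 0, -0.8, 0, 0, 0]
    - [0, 0, -0.4, 0, 0, 0]
    - [0, 0, 0, 0, 0, 0]

```text
clock: 23.0
ee_pos: [457.7, -14.6, 126.5]
ee_rot: [0.003, 0.171, 0.985, 0.0]
ft_force: [-0.2, -0.3, -1.3]
width: 0.545
grasp_force: 62.6
```

```bash
python3 -c "
from h import *
go(529.8,-357,120,181.5)
"
```

```text
n 6 per row [-0.51  -0.827  0.018] total [-3.059 -4.965  0.108] turn total -0.059 yaw 160.3 tilt z [ 0.006 -0.    -1.   ] t 23.0
```

>>> send_rows:
  plan:
    - [-0.51, -0.827, 0, 0, 0, 0]
    - [-0.51, -0.827, 0, 0, 0, 0]
    - [-0.51, -0.827, 0, 0, 0, 0]
    - [-0.51, -0.827, 0, 0, 0, 0]
    - [-0.51, -0.827, 0, 0, 0, 0]
    - [-0.51, -0.827, 0, 0, 0, 0]
    - [0, 0, 0, 0, 0, -0.02]
    - [0, 0, 0, 0, 0, -0.02]

```text
clock: 24.0
ee_pos: [526.3, -356.9, 120.8]
ee_rot: [-0.002, 0.045, 0.999, 0.001]
ft_force: [-0.2, 1.2, -1.3]
width: 0.55
grasp_force: 62.7
```

>>> send_rows:
  plan:
    - [0, 0, 0, 0, 0, -0.019]
    - [0, 0, 0, 0, 0, 0]
    - [0, 0, 0, 0, 0, 0]

```text
clock: 24.38
ee_pos: [527.1, -356.2, 122.5]
ee_rot: [-0.001, -0.012, 1.0, 0.001]
ft_force: [0.1, 0.1, -1.7]
width: 0.55
grasp_force: 62.8
```

```bash
python3 -c "
from h import *
go(529.8,-357,23,181.5); print(manip.sense()['width'])
grab('scene','s2')
"
```

```text
n 2 per row [-0.022 -0.008  0.829] total [-0.044 -0.015  1.658] turn total -0.0003 yaw -178.6 tilt z [-0.002  0.001 -1.   ] t 24.38
0.5496308490691499
```

View pics/s2.png

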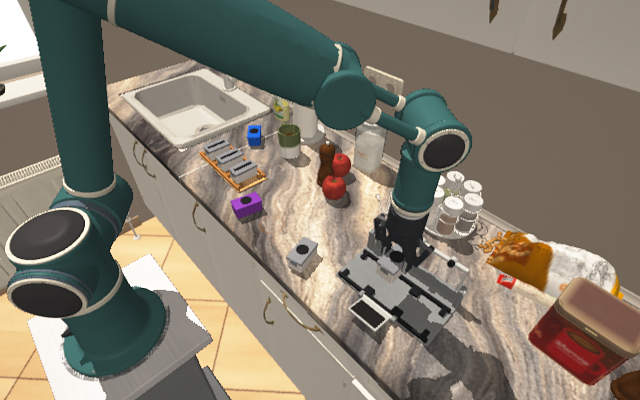

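The three bar boxes sit in the tray around (232,163). The held round box is over the press middle nest, near (395,262).

>>> send_rows:
  plan:
    - [-0.02, -0.01, 0.5, 0, 0, 0]
    - [-0.02, 0, 0.5, 0, 0, 0]
    - [0, 0, 0.4, 0, 0, 0]
    - [0, 0, 0.17, 0, 0, 0]
    - [0, 0, 0.06, 0, 0, 0]
    - [0, 0, 0.03, 0, 0, 0]
    - [0, 0, 0, 0, 0, 0]

```text
clock: 25.3
ee_pos: [533.5, -357.2, 28.9]
ee_rot: [0.003, -0.012, 1.0, -0.0]
ft_force: [1.0, 6.5, 15.4]
width: 0.549
grasp_force: 66.7
```

>>> send_rows:
  plan:
    - [0, 0, 0, 0, 0, 0]
    - [0, 0, 0, 0, 0, 0]
    - [0, 0, 0, 0, 0, 0]
    - [0, 0, 0, 0, 0, 0]
  grip: 0.75

```text
clock: 25.8
ee_pos: [529.9, -357.2, 23.8]
ee_rot: [-0.0, -0.013, 1.0, 0.0]
ft_force: [0.3, -0.5, -0.2]
width: 0.753
grasp_force: 0.0
```

>>> send_rows:
  plan:
    - [0, 0, -0.6, 0, 0, 0]
    - [0, 0, -0.7, 0, 0, 0]
    - [0, 0, -0.4, 0, 0, 0]
    - [0, 0, 0, 0, 0, 0]

```text
clock: 26.3
ee_pos: [531.8, -358.5, 128.9]
ee_rot: [0.002, -0.013, 1.0, -0.002]
ft_force: [0.4, 0.5, -0.6]
width: 0.749
grasp_force: 0.0
```

```bash
python3 -c "
from h import *
im,d=grab('top','t8')
for b in boxes(d,im,zhi=60): print(*b)
go(439.5,-132.6,118,195.3)
"
```

```text
[188. 168.] [677.3 411.8  43.3] (677.9, 412.9) (85, 48) 50.6 [181. 100.  62.] 449
[448. 209.] [ 561.  -350.7   49.4] (560.1, -352.3) (46, 27) -89.7 [137. 133. 131.] 154
[183. 220.] [522.9 419.7  48.8] (522.6, 421.7) (84, 50) -2.1 [139. 139. 141.] 482
[210. 220.] [522.6 337.9  48.9] (522.9, 339.4) (83, 49) -1.4 [138. 136. 136.] 482
[238. 221.] [520.7 255.   49.2] (520.9, 256.0) (83, 49) -0.9 [137. 135. 135.] 476
[285. 250.] [438.7 119.   42.9] (438.3, 119.3) (86, 48) -12.3 [149.  70. 121.] 477
[371. 250.] [ 439.7 -132.5   42.9] (439.6, -132.6) (85, 48) 15.3 [130. 127. 126.] 483
n 5 per row [0.284 0.758 0.029] total [1.421 3.789 0.147] turn total -0.0384 yaw -178.5 tilt z [ 0.001 -0.001 -1.   ] t 26.35
```

>>> send_rows:
  plan:
    - [0.284, 0.758, 0, 0, 0, 0]
    - [0.284, 0.758, 0, 0, 0, 0]
    - [0.284, 0.758, 0, 0, 0, 0]
    - [0.284, 0.758, 0, 0, 0, 0]
    - [0.284, 0.758, 0, 0, 0, 0]
    - [0, 0, 0, 0, 0, -0.0192]
    - [0, 0, 0, 0, 0, -0.0192]
    - [0, 0, 0, 0, 0, 0]
  grip: 1.0

```text
clock: 27.35
ee_pos: [437.7, -131.5, 124.4]
ee_rot: [-0.002, -0.133, 0.991, 0.001]
ft_force: [0.3, 0.9, 0.4]
width: 0.999
grasp_force: 0.0
```

```bash
python3 -c "
from h import *
im,d=grab('top','t9')
for b in boxes(d,im,zhi=60,reg=(300,600,-500,0)): print(*b)
W=world('top',d); w=W[195:245,395:500].reshape(-1,3); w=w[(w[:,2]>36)&(w[:,0]<585)]; print(np.percentile(w[:,2],[2,10,50,90,98]))
A=np.c_[w[:,:2]-w[:,:2].mean(0),np.ones(len(w))]; print(np.linalg.lstsq(A,w[:,2],rcond=None)[0])
cv2.imwrite('pics/c9.png',cv2.resize(im[180:270,390:510],None,fx=6,fy=6,interpolation=cv2.INTER_CUBIC))
go(439.5,-132.6,14,195.3)
"
```

```text
[449. 219.] [ 532.9 -352.2   53. ] (531.4, -353.8) (84, 50) 0.6 [118. 115. 113.] 493
[  40.76869311   47.48181154   54.35741219   60.10400983 1222.02620107]
[6.77387195e-02 3.46218657e+00 1.09602053e+02]
n 2 per row [-0.01  -0.011  0.922] total [-0.021 -0.021  1.845] turn total -0.0003 yaw -164.8 tilt z [-0.003  0.001 -1.   ] t 27.4
```

View pics/c9.png

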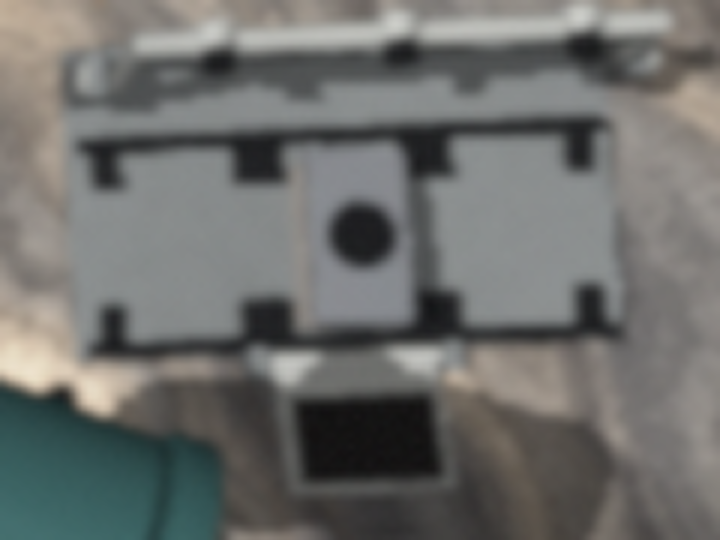

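```bash
python3 -c "
from h import *
z=np.load('pics/t9.npz'); d=z['d']; W=world('top',d)
def plane(m):
    w=W[m]; A=np.c_[w[:,:2]-w[:,:2].mean(0),np.ones(len(w))]; print(w.mean(0).round(1),np.linalg.lstsq(A,w[:,2],rcond=None)[0].round(3))
m=np.zeros(d.shape,bool); m[206:232,443:457]=1; plane(m)
# black lugs/bars in press in px
for v in (208,210,231,233): 
    r=z['im'][v,395:500].mean(1); print(v,[(395+i,int(r[i])) for i in range(len(r)) if r[i]<70], )
for (u,v) in [(430,208),(433,208),(461,206),(464,206),(432,233),(435,233),(462,230),(465,230)]: print(u,v,W[v,u].round(1))
go(530,-353,118,181.5)
"
```

```text
[ 534.1 -354.6   53.9] [-1.3400e-01  2.2000e-02  5.3909e+01]
208 [(406, 50), (407, 40), (408, 47), (429, 67), (430, 42), (431, 36), (432, 35), (433, 35), (434, 36), (435, 37), (436, 56), (458, 60), (459, 40), (460, 40), (461, 47), (462, 50), (463, 53), (464, 63)]
210 [(406, 66), (407, 50), (408, 53), (409, 67)]
231 [(431, 51), (432, 41), (433, 40), (434, 39), (435, 37), (436, 38), (437, 47), (460, 39), (461, 24), (462, 23), (463, 28), (464, 31), (465, 43), (487, 41), (488, 35), (489, 43)]
233 [(407, 64), (408, 40), (409, 42), (410, 69), (431, 50), (432, 36), (433, 34), (434, 34), (435, 33), (436, 34), (437, 42), (438, 67), (459, 58), (460, 35), (461, 28), (462, 27), (463, 30), (464, 32), (465, 39), (466, 63), (486, 61), (487, 39), (488, 32), (489, 35), (490, 53)]
430 208 [ 565.3 -307.4   18.3]
433 208 [ 565.5 -316.6   16.6]
461 206 [ 572.  -398.2   18.3]
464 206 [ 507.6  -36.5 1222. ]
432 233 [ 491.6 -313.2   16.8]
435 233 [ 491.7 -322.    16.6]
462 230 [ 501.3 -400.9   16.9]
465 230 [ 501.4 -410.3   14.7]
n 5 per row [-0.103 -0.792  0.022] total [-0.514 -3.961  0.111] turn total 0.038 yaw -164.8 tilt z [-0.003  0.001 -1.   ] t 27.4
```

The tilt is about y: the front end rests on the front rim bar, so it needs to go +x. I refine the nest x from the dark rim bars in the first image.

```bash
python3 -c "
from h import *
z=np.load('pics/t9.npz'); im=z['im'].astype(float).mean(2); d=z['d']
p=manip.camera_params('top');K=np.array(p['camera_matrix']);R=np.array(p['R']);t=np.array(p['t']).ravel()
def ray(u,v,zz):
    r=R.T@np.array([(u-K[0,2])/K[0,0],(v-K[1,2])/K[1,1],1]); c=-R.T@t; return c+r*(zz-c[2])/r[2]
print('cam',-R.T@t)
for us in [(415,425),(470,481)]:
    pr=im[:,us[0]:us[1]].mean(1); u=(us[0]+us[1]-1)/2
    print(pr[196:244].astype(int))
    for v0,v1 in((197,209),(230,243)):
        v=np.arange(v0,v1); w=np.clip(105-pr[v0:v1],0,None); c=(v*w).sum()/w.sum(); print(us,c.round(2),ray(u,c,17).round(1))
for v in (208,232):
  pr=im[v-1:v+2].mean(0)
  print(v, pr[402:495].astype(int))
s=manip.sense(); print(s['ee_pos'])
"
```

```text
cam [ 507.58565707  -36.54708938 1222.02620107]
[106 123 132 136 135 120  85  57  76 112 132 137 137 138 138 137 137 137
 137 137 138 138 138 138 138 137 137 137 138 138 138 138 138 138 137 137
 137 137 135 124  97  64  61  93 123 134 125  99]
(415, 425) 203.1 [ 579.7 -276.8   17. ]
(415, 425) 237.58 [ 477.7 -276.5   17. ]
[139 138 129 104  67  54  87 124 138 140 141 141 141 141 141 141 141 141
 141 141 141 141 141 141 142 142 142 142 142 141 141 141 141 142 141 141
 138 122  85  52  63  97 125 137 139 140 142 143]
(470, 481) 200.81 [ 587.8 -439.8   17. ]
(470, 481) 235.3 [ 486.2 -438.6   17. ]
208 [139 134 114  82  51  39  47  72 103 126 136 138 138 137 137 137 138 138
 138 138 138 137 137 137 136 128 104  69  46  40  39  39  39  41  59  90
 119 132 131 130 136 138 139 138 139 139 138 139 138 139 138 138 138 136
 125  99  63  43  44  52  57  61  72  94 119 135 140 142 143 142 142 141
 140 140 140 141 141 141 140 140 138 129 113  97  90  92 103 120 128 124
 124 132 138]
232 [141 140 140 131 106  73  53  54  77 109 130 137 137 137 137 136 136 136
 136 137 137 138 138 136 136 134 128 110  80  50  38  36  36  34  35  43
  71 107 127 130 129 131 132 131 131 130 130 129 130 130 130 130 130 129
 127 120  99  66  37  26  25  29  32  41  68 103 126 133 134 134 134 134
 134 134 134 134 134 134 133 133 133 132 124 101  68  40  33  40  64  97
 113 107 100]
[ 437.96559895 -131.6999151   124.67250228]
```

```bash
python3 -c "
from h import *
p=manip.camera_params('top');K=np.array(p['camera_matrix']);R=np.array(p['R']);t=np.array(p['t']).ravel()
def ray(u,v,zz):
    r=R.T@np.array([(u-K[0,2])/K[0,0],(v-K[1,2])/K[1,1],1]); c=-R.T@t; return c+r*(zz-c[2])/r[2]
for a in [(433.4,220),(462,220),(407.9,220),(487.7,218.5),(447.75,219.3)]: print(ray(*a,17).round(1))
go(530,-354.5,118,182.9)
"
```

```text
[ 530.  -317.5   17. ]
[ 530.8 -401.2   17. ]
[ 529.2 -242.5   17. ]
[ 535.9 -476.2   17. ]
[ 532.4 -359.5   17. ]
n 5 per row [-0.101 -0.797  0.022] total [-0.507 -3.986  0.111] turn total 0.0341 yaw -164.8 tilt z [-0.003  0.001 -1.   ] t 27.4
```

>>> send_rows:
  plan:
    - [-0.101, -0.809, 0, 0, 0, 0]
    - [-0.101, -0.809, 0, 0, 0, 0]
    - [-0.101, -0.809, 0, 0, 0, 0]
    - [-0.101, -0.809, 0, 0, 0, 0]
    - [-0.101, -0.809, 0, 0, 0, 0]
    - [0, 0, 0, 0, 0, 0.017]
    - [0, 0, 0, 0, 0, 0.017]
    - [0, 0, 0, 0, 0, 0]
  grip: 0.8

```text
clock: 28.4
ee_pos: [531.8, -358.3, 124.9]
ee_rot: [-0.001, -0.026, 1.0, 0.001]
ft_force: [-0.1, 0.5, 0.6]
width: 0.805
grasp_force: 0.0
```

```bash
python3 -c "
from h import *
go(529,-358,25,182.9)
"
```

```text
n 2 per row [0.023 0.004 0.832] total [0.046 0.008 1.665] turn total 0.0003 yaw -177.0 tilt z [-0.002  0.001 -1.   ] t 28.4
```

>>> send_rows:
  plan:
    - [0.02, 0, 0.56, 0, 0, 0]
    - [0.02, 0, 0.56, 0, 0, 0]
    - [0, 0, 0.54, 0, 0, 0]
    - [0, 0, 0, 0, 0, 0]

```text
clock: 28.9
ee_pos: [527.1, -356.2, 22.9]
ee_rot: [-0.003, -0.027, 1.0, 0.002]
ft_force: [0.4, 0.2, 0.6]
width: 0.802
grasp_force: 0.0
```

>>> send_rows:
  plan:
    - [0, 0, 0, 0, 0, 0]
    - [0, 0, 0, 0, 0, 0]
    - [0, 0, 0, 0, 0, 0]
    - [0, 0, 0, 0, 0, 0]
  grip: 0
  grip_force: 40

```text
clock: 29.4
ee_pos: [530.9, -359.0, 28.0]
ee_rot: [0.001, -0.027, 1.0, -0.001]
ft_force: [-0.1, -0.6, 1.9]
width: 0.558
grasp_force: 44.6
```

>>> send_rows:
  plan:
    - [0, 0, -0.05, 0, 0, 0]
    - [-0.05, -0.015, 0, 0, 0, 0]
    - [-0.05, -0.015, 0, 0, 0, 0]
    - [0, 0, 0, 0, 0, 0]
    - [0, 0, 0, 0, 0, 0]

```text
clock: 30.02
ee_pos: [536.0, -359.7, 29.4]
ee_rot: [-0.0, -0.027, 1.0, 0.0]
ft_force: [-0.4, -0.3, -1.9]
width: 0.554
grasp_force: 44.4
```

```bash
cat >> h.py <<'E'
def plane(W,m):
    w=W[m]; A=np.c_[w[:,:2]-w[:,:2].mean(0),np.ones(len(w))]; print('plane',w.mean(0).round(1),np.linalg.lstsq(A,w[:,2],rcond=None)[0].round(3))
E
python3 -c "
from h import *
im,d=grab('scene','s3'); print(manip.sense()['ee_pos'],manip.sense()['ft_force'])
cv2.imwrite('pics/c_s3.png',cv2.resize(im[210:350,320:480],None,fx=4,fy=4,interpolation=cv2.INTER_CUBIC))
"
```

```text
[ 536.00494741 -359.6748334    29.45462832] [-1.00448485 -0.21040039 -1.2420996 ]
```

View pics/c_s3.png

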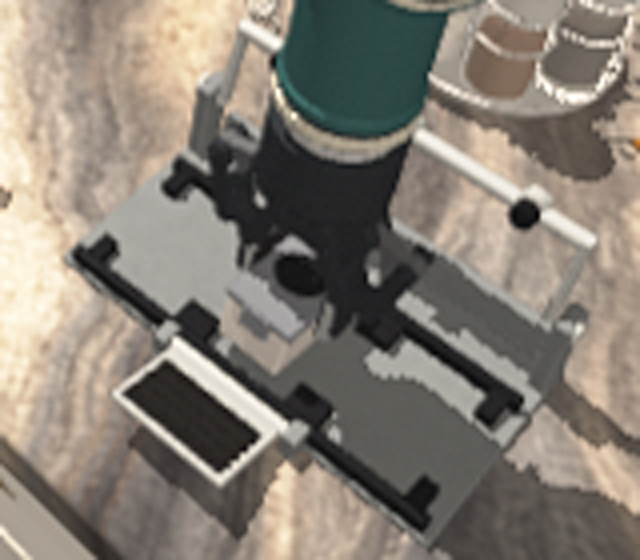

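The scene crop shows the box front now inside the front bar, so I release and check.

>>> send_rows:
  plan:
    - [0, 0, 0, 0, 0, 0]
    - [0, 0, 0, 0, 0, 0]
    - [0, 0, 0, 0, 0, 0]
    - [0, 0, -0.3, 0, 0, 0]
    - [0, 0, -0.7, 0, 0, 0]
    - [0, 0, -0.6, 0, 0, 0]
  grip: 0.75

```text
clock: 30.82
ee_pos: [536.6, -360.2, 128.4]
ee_rot: [0.001, -0.027, 1.0, -0.001]
ft_force: [1.3, -0.2, 0.7]
width: 0.749
grasp_force: 0.0
```

```bash
python3 -c "
from h import *
go(439.5,-132.6,118,195.3)
"
```

```text
n 5 per row [0.283 0.775 0.035] total [1.413 3.874 0.174] turn total -0.034 yaw -176.9 tilt z [ 0.001 -0.001 -1.   ] t 30.82
```

>>> send_rows:
  plan:
    - [0.283, 0.775, 0, 0, 0, 0]
    - [0.283, 0.775, 0, 0, 0, 0]
    - [0.283, 0.775, 0, 0, 0, 0]
    - [0.283, 0.775, 0, 0, 0, 0]
    - [0.283, 0.775, 0, 0, 0, 0]
    - [0, 0, 0, 0, 0, -0.017]
    - [0, 0, 0, 0, 0, -0.017]
    - [0, 0, 0, 0, 0, 0]
  grip: 1.0

```text
clock: 31.82
ee_pos: [439.5, -132.3, 127.1]
ee_rot: [0.001, -0.133, 0.991, -0.001]
ft_force: [-0.1, 0.5, -0.1]
width: 0.997
grasp_force: 0.0
```

```bash
cat >> h.py <<'E'
def ray(u,v,zz,n='top'):
    p=manip.camera_params(n);K=np.array(p['camera_matrix']);R=np.array(p['R']);t=np.array(p['t']).ravel()
    r=R.T@np.array([(u-K[0,2])/K[0,0],(v-K[1,2])/K[1,1],1]); c=-R.T@t; return c+r*(zz-c[2])/r[2]
E
python3 -c "
from h import *
im,d=grab('top','t10')
for b in boxes(d,im,zhi=60): print(*b)
W=world('top',d); m=np.zeros(d.shape,bool); m[206:230,444:456]=1; plane(W,m)
g=im.astype(float).mean(2)[211:227,440:460]; w=np.clip(75-g,0,None); v,u=np.mgrid[211:227,440:460]; cu,cv_=(u*w).sum()/w.sum(),(v*w).sum()/w.sum(); print(cu,cv_,ray(cu,cv_,49.5))
go(439.5,-132.6,14,195.3)
"
```

```text
[188. 168.] [677.2 411.9  43.1] (677.2, 412.4) (85, 49) 50.8 [178.  97.  60.] 452
[449. 219.] [ 534.  -353.4   48.1] (534.2, -353.6) (85, 49) 2.9 [122. 118. 116.] 503
[183. 220.] [522.6 419.6  48.9] (522.4, 421.5) (83, 50) 0.0 [136. 135. 137.] 485
[210. 220.] [522.6 337.9  49. ] (523.0, 339.2) (83, 49) -0.9 [135. 133. 133.] 476
[238. 221.] [520.7 254.9  49. ] (520.8, 255.6) (84, 49) -1.7 [133. 132. 132.] 481
[285. 250.] [438.5 119.2  43.3] (438.6, 119.5) (85, 48) -12.5 [145.  69. 118.] 479
plane [ 536.9 -352.8   60.9] [-5.4000e-02  3.3590e+00  6.0876e+01]
449.4490541422049 218.36568819308548 [ 534.5013193  -355.67299772   49.5       ]
n 2 per row [-0.    -0.002  0.941] total [-0.    -0.004  1.881] turn total -0.0003 yaw -164.8 tilt z [ 0.002 -0.001 -1.   ] t 31.88
```

Box 1 is flat in press nest 1: lid z 48, yaw 2.9°. I pick up the second round box.

>>> send_rows:
  plan:
    - [0, 0, 0.62, 0, 0, 0]
    - [0, 0, 0.62, 0, 0, 0]
    - [0, 0, 0.62, 0, 0, 0]
    - [0, 0, 0, 0, 0, 0]

```text
clock: 32.38
ee_pos: [436.0, -131.4, 11.8]
ee_rot: [-0.003, -0.132, 0.991, 0.002]
ft_force: [0.6, 0.6, 0.1]
width: 0.998
grasp_force: 0.0
```

>>> send_rows:
  plan:
    - [0, 0, 0, 0, 0, 0]
    - [0, 0, 0, 0, 0, 0]
    - [0, 0, 0, 0, 0, 0]
    - [0, 0, 0, 0, 0, 0]
    - [0, 0, 0, 0, 0, 0]
    - [0, 0, 0, 0, 0, 0]
  grip: 0
  grip_force: 60

```text
clock: 33.12
ee_pos: [441.2, -133.1, 16.4]
ee_rot: [0.002, -0.133, 0.991, -0.001]
ft_force: [-0.2, -0.6, 6.6]
width: 0.548
grasp_force: 63.6
```

>>> send_rows:
  plan:
    - [0, 0, -0.6, 0, 0, 0]
    - [0, 0, -0.8, 0, 0, 0]
    - [0, 0, -0.4, 0, 0, 0]
    - [0, 0, 0, 0, 0, 0]

```text
clock: 33.62
ee_pos: [441.1, -132.9, 125.0]
ee_rot: [0.003, -0.133, 0.991, -0.001]
ft_force: [0.1, 1.2, -1.0]
width: 0.548
grasp_force: 62.7
```

```bash
python3 -c "
from h import *
go(531.5,-278,120,182.9)
"
```

```text
n 3 per row [-0.272 -0.91   0.028] total [-0.816 -2.73   0.083] turn total 0.0345 yaw -164.7 tilt z [ 0.006 -0.002 -1.   ] t 33.62
```

>>> send_rows:
  plan:
    - [-0.205, -0.683, 0, 0, 0, 0]
    - [-0.205, -0.683, 0, 0, 0, 0]
    - [-0.205, -0.683, 0, 0, 0, 0]
    - [-0.205, -0.683, 0, 0, 0, 0]
    - [0, 0, 0, 0, 0, 0.017]
    - [0, 0, 0, 0, 0, 0.0175]
    - [0, 0, 0, 0, 0, 0]
    - [0, 0, 0, 0, 0, 0]

```text
clock: 34.62
ee_pos: [529.0, -276.9, 120.9]
ee_rot: [-0.001, -0.026, 1.0, 0.0]
ft_force: [-0.3, 0.2, -0.8]
width: 0.549
grasp_force: 62.6
```

```bash
python3 -c "
from h import *
go(531.5,-278,22,182.9); print(manip.sense()['width'])
"
```

```text
n 2 per row [-0.021 -0.011  0.824] total [-0.041 -0.021  1.649] turn total 0.0003 yaw -177.0 tilt z [-0.002  0.001 -1.   ] t 34.62
0.5485706198352257
```

>>> send_rows:
  plan:
    - [-0.02, -0.02, 0.5, 0, 0, 0]
    - [-0.02, 0, 0.5, 0, 0, 0]
    - [0, 0, 0.4, 0, 0, 0]
    - [0, 0, 0.17, 0, 0, 0]
    - [0, 0, 0.06, 0, 0, 0]
    - [0, 0, 0.02, 0, 0, 0]
    - [0, 0, 0, 0, 0, 0]

```text
clock: 35.5
ee_pos: [532.9, -278.8, 24.2]
ee_rot: [0.001, -0.025, 1.0, -0.0]
ft_force: [-0.2, -0.1, -0.7]
width: 0.552
grasp_force: 62.7
```

No contact resistance on the way down, so I release.

>>> send_rows:
  plan:
    - [0, 0, 0, 0, 0, 0]
    - [0, 0, 0, 0, 0, 0]
    - [0, 0, 0, 0, 0, 0]
    - [0, 0, 0, 0, 0, 0]
  grip: 0.75

```text
clock: 36.0
ee_pos: [532.2, -278.5, 23.2]
ee_rot: [0.0, -0.025, 1.0, -0.0]
ft_force: [0.3, -0.1, 0.2]
width: 0.755
grasp_force: 0.0
```

>>> send_rows:
  plan:
    - [0, 0, -0.6, 0, 0, 0]
    - [0, 0, -0.7, 0, 0, 0]
    - [0, 0, -0.4, 0, 0, 0]
    - [0, 0, 0, 0, 0, 0]

```text
clock: 36.5
ee_pos: [533.9, -279.5, 127.8]
ee_rot: [0.002, -0.025, 1.0, -0.001]
ft_force: [0.9, 0.1, -0.9]
width: 0.75
grasp_force: 0.0
```

```bash
python3 -c "
from h import *
go(423.5,-364,127,182.9)
"
```

```text
n 3 per row [ 0.637 -0.438  0.004] total [ 1.91  -1.314  0.013] turn total -0.0 yaw -177.1 tilt z [ 0.005 -0.003 -1.   ] t 36.5
```

>>> send_rows:
  plan:
    - [0.6, -0.48, 0, 0, 0, 0]
    - [0.6, -0.48, 0, 0, 0, 0]
    - [0.6, -0.48, 0, 0, 0, 0]
    - [0, 0, 0, 0, 0, 0]
    - [0, 0, 0, 0, 0, 0]
    - [0, 0, 0, 0, 0, 0]
  grip: 0

```text
clock: 37.25
ee_pos: [429.1, -369.2, 124.4]
ee_rot: [-0.0, -0.026, 1.0, 0.0]
ft_force: [0.3, 1.0, -0.6]
width: 0.002
grasp_force: 0.0
```

```bash
python3 -c "
from h import *
im,d=grab('top','t11')
for b in boxes(d,im,zhi=60): print(*b)
cv2.imwrite('pics/c11.png',cv2.resize(im[180:270,390:510],None,fx=6,fy=6,interpolation=cv2.INTER_CUBIC))
go(425.6,-365.5,38,182.9)
"
```

```text
[188. 168.] [677.4 411.9  43.1] (678.0, 413.1) (86, 48) 50.9 [178.  97.  60.] 448
[449. 219.] [ 533.8 -353.3   48.1] (534.5, -354.6) (84, 50) 0.7 [121. 117. 115.] 505
[420. 220.] [ 530.5 -273.2   48.4] (530.8, -274.1) (85, 48) 2.6 [122. 118. 116.] 495
[183. 220.] [522.7 419.6  49.2] (522.7, 420.9) (84, 50) -1.5 [136. 135. 137.] 483
[210. 220.] [522.5 337.9  49.1] (523.0, 338.8) (83, 48) -1.4 [135. 133. 133.] 480
[238. 221.] [520.5 255.   49.2] (520.9, 255.7) (83, 48) -1.0 [133. 131. 132.] 477
[285. 250.] [438.4 119.1  43.1] (438.7, 119.5) (85, 48) -12.5 [145.  68. 118.] 477
n 2 per row [0.029 0.033 0.722] total [0.057 0.065 1.443] turn total 0.0002 yaw -177.0 tilt z [-0.     0.001 -1.   ] t 37.3
```

View pics/c11.png

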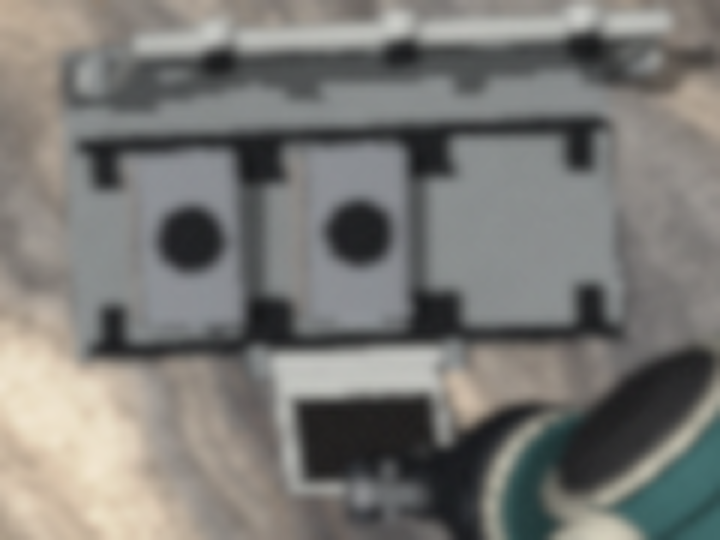

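Both round boxes sit flat in press nests 1 and 2, with discs at crop (192,238) and (360,235). I lower onto the treadle pad.

>>> send_rows:
  plan:
    - [0.04, 0.05, 0.5, 0, 0, 0]
    - [0, 0, 0.5, 0, 0, 0]
    - [0, 0, 0.4, 0, 0, 0]
    - [0, 0, 0.1, 0, 0, 0]
    - [0, 0, 0.07, 0, 0, 0]
    - [0, 0, 0.05, 0, 0, 0]
    - [0, 0, 0, 0, 0, 0]
    - [0, 0, 0, 0, 0, 0]

```text
clock: 38.3
ee_pos: [426.8, -367.2, 29.5]
ee_rot: [0.0, -0.026, 1.0, -0.0]
ft_force: [-1.7, 2.7, 6.0]
width: 0.001
grasp_force: 2.6
```

>>> send_rows:
  plan:
    - [0, 0, 0.04, 0, 0, 0]
    - [0, 0, 0.03, 0, 0, 0]
    - [0, 0, 0.03, 0, 0, 0]
    - [0, 0, 0, 0, 0, 0]
    - [0, 0, 0, 0, 0, 0]

```text
clock: 38.92
ee_pos: [426.5, -367.5, 23.6]
ee_rot: [-0.0, -0.026, 1.0, -0.0]
ft_force: [-3.7, 1.3, 5.6]
width: -0.002
grasp_force: 2.9
```

>>> send_rows:
  plan:
    - [0, 0, 0.04, 0, 0, 0]
    - [0, 0, 0.03, 0, 0, 0]
    - [0, 0, 0.03, 0, 0, 0]
    - [0, 0, 0, 0, 0, 0]
    - [0, 0, 0, 0, 0, 0]

```text
clock: 39.55
ee_pos: [426.1, -367.7, 18.0]
ee_rot: [-0.001, -0.026, 1.0, -0.0]
ft_force: [-6.0, 1.4, 9.5]
width: -0.004
grasp_force: 4.7
```

>>> send_rows:
  plan:
    - [0, 0, 0.02, 0, 0, 0]
    - [0, 0, 0.02, 0, 0, 0]
    - [0, 0, 0, 0, 0, 0]
    - [0, 0, 0, 0, 0, 0]
    - [0, 0, 0, 0, 0, 0]

```text
clock: 40.17
ee_pos: [426.1, -367.8, 17.7]
ee_rot: [-0.001, -0.026, 1.0, -0.0]
ft_force: [-10.6, 4.7, 24.3]
width: -0.002
grasp_force: 12.0
```

```bash
python3 -c "
from h import *
im,d=grab('scene','s4'); print(manip.sense()['ee_pos'],manip.sense()['ft_force'])
cv2.imwrite('pics/c_s4.png',cv2.resize(im[210:350,320:480],None,fx=4,fy=4,interpolation=cv2.INTER_CUBIC))
"
```

```text
[ 426.11113404 -367.75914016   17.71461092] [-11.27280806   4.90888727  23.52596019]
```

View pics/c_s4.png

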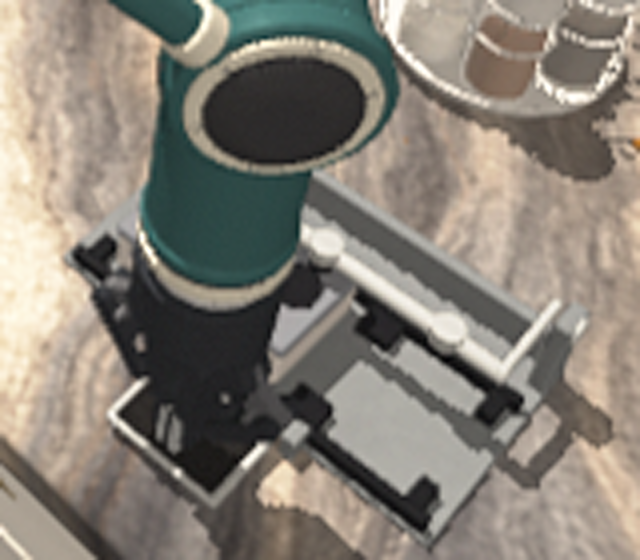

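The treadle is at its stop: force rose to 24 N with no further travel, and the head bar lies over the boxes. I let it up gently and retreat.

>>> send_rows:
  plan:
    - [0, 0, -0.06, 0, 0, 0]
    - [0, 0, -0.08, 0, 0, 0]
    - [0, 0, -0.08, 0, 0, 0]
    - [0, 0, -0.1, 0, 0, 0]
    - [0, 0, -0.2, 0, 0, 0]
    - [0, 0, -0.6, 0, 0, 0]
    - [0, 0, -0.8, 0, 0, 0]
    - [0, 0, -0.6, 0, 0, 0]

```text
clock: 41.22
ee_pos: [425.5, -367.3, 166.4]
ee_rot: [-0.0, -0.025, 1.0, -0.0]
ft_force: [0.1, 0.1, 0.1]
width: 0.001
grasp_force: 0.0
```

>>> send_rows:
  plan:
    - [0, 0.8, -0.2, 0, 0, 0]
    - [0, 0.8, -0.2, 0, 0, 0]
    - [0, 0.8, 0, 0, 0, 0]
    - [0, 0.8, 0, 0, 0, 0]
    - [0, 0.8, 0, 0, 0, 0]
    - [0, 0, 0, 0, 0, 0]

```text
clock: 41.98
ee_pos: [412.5, -125.1, 188.2]
ee_rot: [-0.001, -0.027, 1.0, 0.0]
ft_force: [-0.2, -0.7, -0.3]
width: -0.001
grasp_force: 0.0
```

```bash
python3 -c "
from h import *
im,d=grab('top','t12')
for b in boxes(d,im,zhi=60): print(*b)
W=world('top',d); print(W[256,451].round(0),W[190,447].round(0))
im,d=grab('scene','s5')
"
```

```text
[188. 168.] [677.3 412.   43.2] (677.7, 412.5) (87, 48) 51.2 [178.  98.  61.] 453
[448. 219.] [ 533.9 -353.3   48. ] (534.4, -354.3) (84, 49) 0.6 [122. 118. 116.] 508
[421. 219.] [ 530.6 -273.4   48.3] (530.9, -274.0) (85, 49) 3.2 [122. 119. 116.] 492
[183. 220.] [522.7 419.6  49. ] (522.5, 421.2) (83, 49) -0.3 [136. 136. 138.] 481
[210. 220.] [522.6 337.8  49. ] (523.2, 339.4) (82, 49) 0.5 [135. 133. 134.] 479
[238. 221.] [520.7 255.   49. ] (520.9, 255.6) (83, 48) -1.3 [134. 132. 132.] 476
[285. 250.] [438.6 119.2  43.2] (438.7, 119.7) (85, 48) -12.5 [146.  69. 118.] 475
[ 426. -364.   33.] [ 621. -362.    1.]
```

View pics/s5.png

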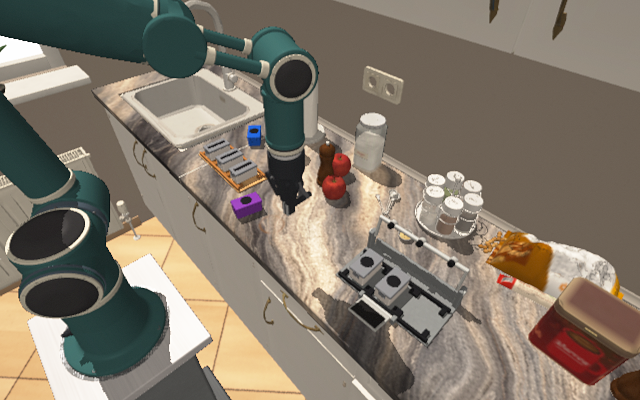

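Three bar boxes are in the tray near (230,163) and two disc boxes in the press at (367,262) and (393,283). The treadle is up, the head bar is parked upright, and the arm is clear of everything.

```bash
python3 -c "
from station import manip
print(manip.close_job())"
```

```text
the job is handed in; nothing more can be done
None
```

The job is handed in: both round-tag boxes present are flat in press nests 1 and 2 and were marked with the treadle fully down, then released; the three bar-tag boxes are flat in the reject tray.

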